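# Wiggle the paint plug out of a birdhouse

### The arm

A 6-joint arm with a two-finger parallel gripper is mounted at the origin on the work surface. World frame = base frame: x ahead of the robot, y to its left, z up, the work surface at z = 0. Lengths are in m, angles in rad, forces in N, time in s.
With the tool pointing down it reaches from about 0.35 to 0.8 m from the base axis. Payload 7.3 kg.
Tool frame: the origin (TCP) lies between the finger pads; the fingertips stand 11 mm ahead of it and the grasp point (between the pads) lies 8 mm behind it; x points along the fingers, y is the direction in which the jaws open and shut, and the axes are right-handed (so a half turn about x gives the same grasp; the last joint's range is limited). The gripper opens to 85 mm and grips with 20 to 120 N. Pads are 22 mm wide; open, the fingers measure 114 mm over their backs; the gripper's body (76 mm by 85 mm) begins 54 mm behind the grasp point. The pads swing forward as they close: fully open they stand 13 mm farther back than shut.
Start: joints at [1.134, 0.342, 1.524, -0, 1.275, -0.146], TCP at [0.151, 0.503, 0.242] pointing down, gripper open.
Joint ranges: [-2.53, 2.53], [-0.77, 2.02], [0.04, 2.7], [-1, 4.14], [0.28, 2.66], [-3.11, 3.11]. Speed limits (rad/s): [2.57, 2.57, 3.14, 3.14, 3.14, 3.14].

### API

Orientations are given as a rotation vector (axis times angle).
In Python, from cell import manip gives the robot as it stands.
- The arm moves only by the shell command python3 -m jog 'ROWS' [FORCE]. ROWS is JSON, a list of rows, each an object with "jaw": the closure, from 0 (fully open) to 1 (shut); "dp": the shift along the world's x, y, z in cm, a list of three; "dr": the turn, a rotation vector about the world's x, y, z in rad, a list of three. In form: [{"jaw": jaw, "dp": [tx, ty, tz], "dr": [rx, ry, rz]}, ...]. A call has 1 to 5 rows; each row is the pose to reach, as a shift and turn from the pose commanded when the call began; what a row does not reach only later rows make up. A row lasts 1/8 s, in which the tool goes at most 62.5 mm and 10.7 degrees, less where a joint would pass 70% of its speed; a pose out of reach is approached as far as the arm can. A call with a gripper value outside its range is refused whole. The fingers move at their own pace and stop on an object; FORCE is the grip in N (left out, the last holds). Time passes only in rows, so rows that repeat a pose let the fingers close. It gives the time, the measured TCP pose, the force and the opening at its end, in the units of the state.
- manip.get_state(): the state, without advancing time (a new reading comes with each control period).
- manip.get_image(name): name is "scene" or "top" or "wrist"; returns a dict with "color" (420x560x3 uint8, red, green, blue), "z_map" (420x560 float32, m along the optical axis (not along the pixel's ray), 0 where there is no reading), "camera_matrix" (3x3 intrinsics, pixels), "k1" (the pictures are not rectified: a ray, as slopes to the right and down, at radius r is drawn at 1 + k1 r^2 times it, then the intrinsics apply), "origin" and "rotation" of the camera in the world; the wrist camera has in their place "mount" (4x4, takes a point from camera to tool coordinates, whose origin is the TCP and whose axes are the tool frame's). Camera axes: x right, y down, z forward; pixel columns grow to the right and rows downward; lengths in m; the calibration is good to about 2 mm. A picture is of the moment at which its call begins: read the wrist's pose just before it.
- manip.finish_job(): hands the job in, once; it reports no verdict.
The state is a dict: "clock": time; "joint_positions": joint angles; "joint_velocities": joint speeds; "effort": joint torques, N m; "tool_pos": TCP position; "eef_rot": TCP orientation; "wrist_force": force on the tool from outside, world axes, zero at the start; "wrist_torque": the same for the moment, N m; "opening": finger opening in m.
Only numpy, scipy, OpenCV 4.12 (cv2) and the standard library are available. Lean on these libraries where they do the work, as an engineer would, in place of code of your own. Each camera call takes 0.05 s, during which the arm holds its last target.

### The job

First take the red paint jar off the birdhouse and set it down upright in the grey tray. Then grip the wooden plug stuck in the entrance hole and rock it from side to side, leaning it over towards one side wall of the house and then the other, until it works free, without lifting the birdhouse out of its cradle. Finish while still holding the plug still just clear of the hole, its foot a centimetre or two above it; leave the cup, the brush and the green jar alone.

Things in the scene. Friction and masses are not known exactly. Their poses are not given: they have to be found in the camera images.
- cradle: plywood painting cradle fixed to the table: base 235 x 205 x 12 mm, a felt-lined cheek either side 57 mm high. The green birdhouse lies on its back in it, front face up and level, 132 mm above the table. Origin on the table straight below the centre of the entrance hole; x points from hole to roof ridge, y across the house to a side wall, z up.
- hole (a point): centre of the mouth of the round entrance hole (34 mm) in the birdhouse's front face; axes as the cradle's. The face is 140 mm wide (y +-70) from x = -110 to +50 mm, then narrows to the ridge at x = 109 mm; the two sloping roof boards rise 18 mm above it, eaves ending near x = 37, y = +-85 mm. The hole grips the plug springily all round.
- house (a joint): how far the birdhouse (1.6 kg) has been lifted straight up out of its cradle, m; 0 = seated. It is only laid in the felt-lined cheeks: about 21 N upwards lifts it; it cannot slide or tip sideways.
- plug: beech plug, 60 g: round shank 32 mm thick going 20 mm into the hole, round rim 47 mm wide and 5 mm thick lying on the face, and a handle 24 x 24 mm square reaching from 5 to 50 mm above the face, its flats square to the cradle's x and y. Origin on its axis under the rim (at the hole's mouth at the start), z up along the handle, x and y as the cradle's.
- plug_foot (a point): centre of the flat lower end of the plug's shank, 20 mm below the plug's origin. The plug is free once it has risen about 17 mm. Straight up it holds against about 30 to 42 N, more than lifts the house.
- plug_top (a point): centre of the top of the plug's handle, 50 mm above the plug's origin. Leaning handle and gripper together 7 to 10 degrees towards one side wall (y), then the other (-y), several times, about the hole's mouth, while easing the plug up 3 to 4 mm a stroke, walks it out with 5 to 15 N; shifting the gripper sideways without tilting it hardly leans the plug.
- jar: closed red paint jar with a white cap, 44 mm in diameter, 56 mm high, 60 to 130 g, standing on the front face of the birdhouse close beside the plug, about 50 mm from the hole's centre, in the way. Origin at the centre of its underside, z up.
- tray: shallow grey plastic tray fixed on the table, empty, 110 x 130 mm outside (x, y), walls 22 mm high and 4 mm thick, floor 4 mm thick. Origin at the centre of its underside.
- cup: clear plastic cup, 70 mm across the rim, 85 mm high; leave alone. Origin at the centre of its underside.
- brush: paint brush, 180 mm long, lying on the table; leave alone.
- green_jar: closed green paint jar with a white cap, 44 mm in diameter, 56 mm high, standing on the table; leave alone. Origin at the centre of its underside.

How it is judged:
On the way, in this order (a step that is already met when the one before it is completed fails the run):
1. the red jar stands upright in the grey tray, let go (x of jar in the frame of tray between -0.05 and 0.05 m and y of jar in the frame of tray between -0.06 and 0.06 m and z of jar in the frame of tray below 0.01 m and angle between jar's own z axis and vertical below 0.12 rad and contact force between the fingers and jar below 0.1 N), for 0.2 s.
2. the plug, still in the hole, is leaned at least 3.5 degrees towards the +y side wall of the house (angle between the z axis of plug and the z axis of hole, either way round above 0.06 rad and y of plug_top in the frame of hole above 0.002 m and z of plug_foot in the frame of hole below -0.005 m), for 0.05 s.
3. the plug, still in the hole, is leaned at least 3.5 degrees towards the other (-y) side wall (angle between the z axis of plug and the z axis of hole, either way round above 0.06 rad and y of plug_top in the frame of hole below -0.002 m and z of plug_foot in the frame of hole below -0.005 m), for 0.05 s.
At the end, for the whole second after the job is handed in: The fingers hold the plug still, its foot 3 to 40 mm above the front face and within 30 mm sideways of the hole's centre, touching nothing of the house or cradle; the house is seated (raised less than 4 mm); the red jar stands upright in the tray, released (all of step 1 and contact force between the fingers and plug above 1 N and contact force between plug and cradle below 0.3 N and z of plug_foot in the frame of hole between 0.003 and 0.04 m and horizontal distance between plug_foot and hole below 0.03 m and linear speed of plug below 0.05 m/s and value of joint house below 0.004 m); the arm keeps its last pose, push and grip.
It fails at once if the birdhouse is lifted more than 8 mm out of its cradle (value of joint house above 0.008 m).
It fails at once if the red jar is dropped or thrown (let go and falling faster than 0.7 m/s) (contact force between the fingers and jar below 0.05 N and linear speed of jar above 0.7 m/s).
It fails at once if the cup is moved more than 25 mm (distance of cup from where it was at the start of the episode above 0.025 m).
It fails at once if the brush is moved more than 25 mm (distance of brush from where it was at the start of the episode above 0.025 m).
It fails at once if the green jar is moved more than 25 mm (distance of green_jar from where it was at the start of the episode above 0.025 m).
It also fails if it takes over 67 s, if anything falls off the work surface, if the arm or the gripper's body presses on something with over 40 N, if the wrist force passes 120 N, or if a joint passes its speed limit or range.

## Working session

There is one attempt and no reset: what is moved stays moved. The work goes in short steps, Python scripts to look and compute and a shell command to move; the robot and the scene stay as the last step left them, time stands still between calls to the robot, and variables do not carry over. Pictures are saved under pics/ and viewed, and the job is handed in when it is done.

```bash
mkdir -p pics; ls; cat > h.py <<'E'
import numpy as np, cv2
from cell import manip
from scipy.spatial.transform import Rotation as R
def grab(name,fn):
    s=manip.get_state(); im=manip.get_image(name)
    cv2.imwrite('pics/'+fn,cv2.cvtColor(im['color'],cv2.COLOR_RGB2BGR))
    if 'mount' in im:
        T=np.eye(4);T[:3,:3]=R.from_rotvec(s['eef_rot']).as_matrix();T[:3,3]=s['tool_pos']
        M=T@np.array(im['mount']); im['origin']=M[:3,3]; im['rotation']=M[:3,:3]
    np.save('pics/'+fn[:-4]+'.npy',im,allow_pickle=True)
    return im
def load(fn): return np.load('pics/'+fn+'.npy',allow_pickle=True).item()
def rays(im,uv):
    K=np.array(im['camera_matrix']);uv=np.atleast_2d(uv).astype(float)
    k=float(im['k1'])
    n=cv2.undistortPoints(uv.reshape(-1,1,2),K,np.array([k,0,0,0,0])).reshape(-1,2)
    d=np.c_[n,np.ones(len(n))]
    return np.array(im['origin']),d@np.array(im['rotation']).T
def onplane(im,uv,z):
    o,d=rays(im,uv); t=(z-o[2])/d[:,2]; return o+d*t[:,None]
def bydepth(im,uv):
    o,d=rays(im,uv);uv=np.atleast_2d(uv).astype(int)
    return o+d*im['z_map'][uv[:,1],uv[:,0]][:,None]
def cloud(im):
    v,u=np.mgrid[0:420,0:560]; return bydepth(im,np.c_[u.ravel(),v.ravel()]).reshape(420,560,3)
E
python3 - <<'E'
from h import *
print(manip.get_state())
for n in ['scene','top','wrist']:
    im=grab(n,n+'0.png'); print(n,im['origin'],im['camera_matrix'],im['k1'])
E
```

```text
pics
{'clock': 0.0, 'joint_positions': array([ 1.13399155e+00,  3.42764095e-01,  1.52502152e+00,  1.82723206e-06,
        1.27539603e+00, -1.46013554e-01]), 'joint_velocities': array([ 0.00157365, -0.0022341 , -0.00047115,  0.00208833, -0.00100636,
        0.00075813]), 'effort': array([ 1.22517067e-03, -4.33678186e+01, -2.46012318e+01, -3.93527762e-05,
        7.82410236e-03, -8.00436283e-06]), 'tool_pos': array([0.15034364, 0.50261177, 0.2416029 ]), 'eef_rot': array([ 0.22705769,  1.55917738, -0.22945471]), 'wrist_force': array([ 0.67910413, -0.34827356, -1.16474807]), 'wrist_torque': array([-0.05218081,  0.04195613, -0.03750958]), 'opening': 0.0852016970203303}
scene [ 1.17701457 -0.28722615  1.16820354] [[530.46512067   0.         283.67521072]
 [  0.         530.46512067 212.08599536]
 [  0.           0.           1.        ]] 0.013173283643947032
top [0.46484791 0.01035823 1.15520876] [[468.4381459    0.         272.06116384]
 [  0.         468.4381459  215.91900001]
 [  0.           0.           1.        ]] -0.1644953666757949
wrist [0.08187043 0.52331263 0.37411294] [[289.3737772    0.         278.72109645]
 [  0.         289.3737772  210.32756636]
 [  0.           0.           1.        ]] -0.007094724770407008
```

View pics/top0.png

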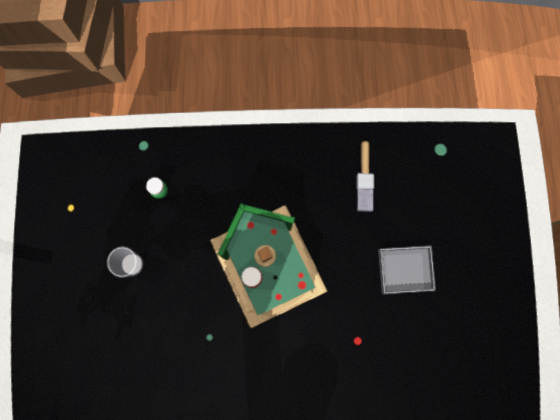

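View pics/scene0.png

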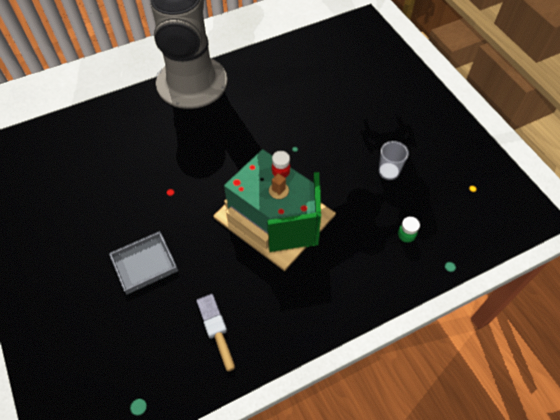

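```bash
python3 - <<'E'
from h import *
im=load('top0'); print(im['rotation'])
for n,u,v in [('cap',251,276),('plugtop',265,254),('face',290,280),('trayfloor',407,268),('traytl',379,248),('traytr',432,246),('traybr',435,290),('traybl',382,294),('cupbase',131,265),('green',154,186),('brush',366,170)]:
    print(n,bydepth(im,[u,v])[0].round(4))
P=cloud(im)
a=P[200:335,200:335]
z=a[...,2]
big=cv2.resize(im['color'][190:340,190:340],(750,750),interpolation=cv2.INTER_CUBIC)
cv2.imwrite('pics/topcrop.png',big[...,::-1][:600])
sc=load('scene0');big=cv2.resize(sc['color'][140:280,200:350],(800,600),interpolation=cv2.INTER_CUBIC)
cv2.imwrite('pics/scrop.png',big[...,::-1])
E
```

```text
[-2.10492091  2.16601438 -0.19036154]
cap [0.6408 0.1863 1.3312]
plugtop [0.4821 0.0276 1.1724]
face [0.4913 0.0368 1.1816]
trayfloor [-0.1788 -0.6333  0.5116]
traytl [-0.1443 -0.5988  0.5461]
traytr [-0.4453 -0.8998  0.2451]
traybr [-0.21   -0.6645  0.4804]
traybl [ 0.094  -0.3605  0.7844]
cupbase [1.2512 0.7967 1.9415]
green [0.698  0.2435 1.3884]
brush [-0.5097 -0.9642  0.1806]Traceback (most recent call last):
  File "<stdin>", line 5, in <module>
  File "h.py", line 25, in cloud
    v,u=np.mgrid[0:420,0:560]; return bydepth(im,np.c_[u.ravel(),v.ravel()]).reshape(420,560,3)
                                      ~~~~~~~^^^^^^^^^^^^^^^^^^^^^^^^^^^^^^^
  File "h.py", line 23, in bydepth
    return o+d*im['z_map'][uv[:,1],uv[:,0]][:,None]
             ~^~~~~~~~~~~~~~~~~~~~~~~~~~~~~~~~~~~~~
numpy._core._exceptions._ArrayMemoryError: Unable to allocate 412. GiB for an array with shape (235200, 235200) and data type float64
```

View pics/wrist0.png

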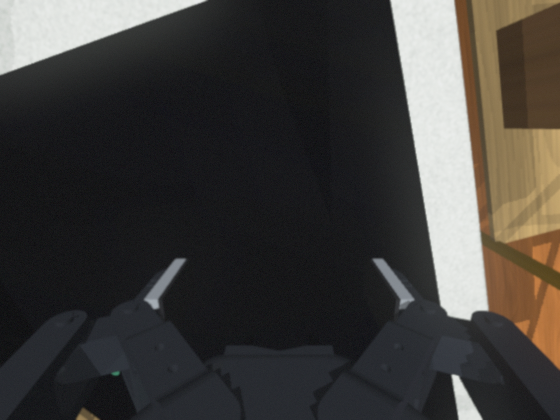

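```bash
sed -i "s/    np.save(/    if np.shape(im['rotation'])==(3,): im['rotation']=R.from_rotvec(im['rotation']).as_matrix()\n    np.save(/; s/ return np.load('pics\/'+fn+'.npy',allow_pickle=True).item()/\n    im=np.load('pics\/'+fn+'.npy',allow_pickle=True).item()\n    if np.shape(im['rotation'])==(3,): im['rotation']=R.from_rotvec(im['rotation']).as_matrix()\n    return im/" h.py
python3 - <<'E'
from h import *
im=load('top0'); print(im['rotation'])
for n,u,v in [('cap',251,276),('plugtop',265,254),('face',290,280),('trayfloor',407,268),('traytl',379,248),('traytr',432,246),('traybr',435,290),('traybl',382,294),('cupbase',131,265),('green',154,186),('brush',366,170)]:
    print(n,bydepth(im,[u,v])[0].round(4))
P=cloud(im)
big=cv2.resize(im['color'][200:335,200:335],(600,600),interpolation=cv2.INTER_CUBIC)
cv2.imwrite('pics/topcrop.png',big[...,::-1])
sc=load('scene0');big=cv2.resize(sc['color'][140:280,200:350],(640,600),interpolation=cv2.INTER_CUBIC)
cv2.imwrite('pics/scrop.png',big[...,::-1])
E
```

```text
[[-0.02902003 -0.98509585  0.16954057]
 [-0.9995669   0.02777069 -0.00973614]
 [ 0.00488277 -0.16974968 -0.98547512]]
cap [0.5072 0.0477 0.1877]
plugtop [0.5523 0.0178 0.1819]
face [ 0.4985 -0.0346  0.1326]
trayfloor [ 0.5218 -0.3324  0.0061]
traytl [ 0.5746 -0.2656  0.0011]
traytr [ 0.5752 -0.4043 -0.0024]
traybr [ 0.4641 -0.4036 -0.0013]
traybl [ 4.604e-01 -2.667e-01  1.000e-04]
cupbase [0.549  0.3539 0.0025]
green [0.7367 0.2853 0.0525]
brush [ 0.7713 -0.2416  0.0191]
```

View pics/topcrop.png

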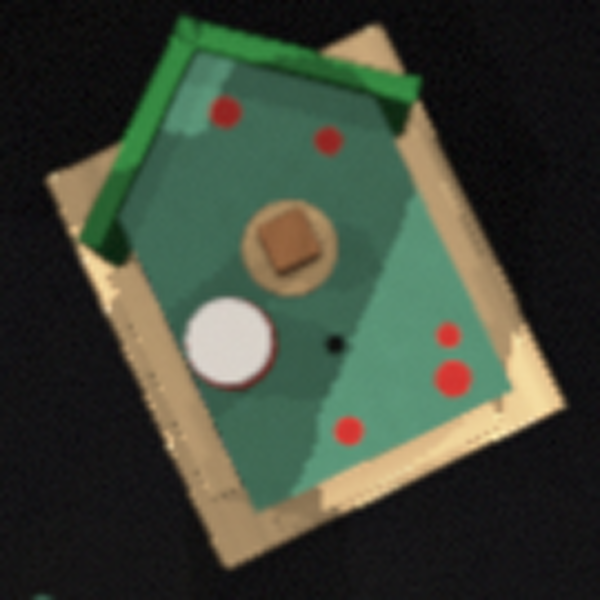

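View pics/scrop.png

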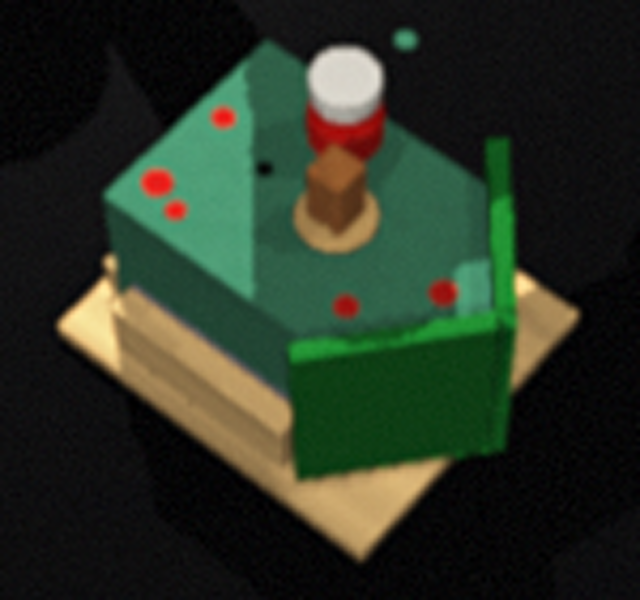

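```bash
python3 - <<'E'
from h import *
im=load('top0'); s=600/135
def c(x,y): return [200+x/s-.5,200+y/s-.5]
F=onplane(im,[c(255,511),c(511,388)],.132); print('face corners',F, np.linalg.norm(F[1]-F[0]))
d=F[0]-F[1]; yaw=np.arctan2(d[1],d[0])-np.pi/2; 
print('yaw',yaw, np.degrees(yaw))
# plug: rim disc mask & handle mask
hsv=cv2.cvtColor(im['color'],cv2.COLOR_RGB2HSV)
roi=np.zeros((420,560),np.uint8); cv2.circle(roi,(265,254),14,1,-1)
brown=((hsv[...,0]<25)&(hsv[...,1]>60)&(roi>0)).astype(np.uint8)
cs,_=cv2.findContours(brown,0,1);k=max(cs,key=cv2.contourArea);(cx,cy),r=cv2.minEnclosingCircle(k);print('rim px',cx,cy,r)
print('rim at z=.137',onplane(im,[cx,cy],.137))
P=cloud(im)
m=(P[...,2]>.168)&(roi>0)&(brown>0); v,u=np.nonzero(m); print('handle top depth pts',m.sum(),P[m].mean(0)); 
rect=cv2.minAreaRect(np.c_[u,v].astype(np.float32)); print(rect)
print('handle centre',onplane(im,[[rect[0][0],rect[0][1]],[290/s+199.5,240/s+199.5]],.182))
# cap
white=((hsv[...,1]<50)&(hsv[...,2]>120)).astype(np.uint8)
cs,_=cv2.findContours(white,0,1)
for k in cs:
    a=cv2.contourArea(k)
    if 100<a<2000:
        (cx,cy),r=cv2.minEnclosingCircle(k); print('white',cx,cy,r,a,'@.188',onplane(im,[cx,cy],.188),'@.056',onplane(im,[cx,cy],.056)[0])
m=white.astype(bool)&(P[...,2]>.15); print('cap mean',P[m].mean(0),m.sum())
x=F.mean(0); ca,sa=np.cos(yaw),np.sin(yaw); print('hole from face bottom',x[:2]+.110*np.array([ca,sa]))
# tray: grey floor
t=P[225:310,360:450]; c0=im['color'][225:310,360:450].astype(int)
g=(c0.min(2)>60); 
v,u=np.nonzero(g); rect=cv2.minAreaRect(np.c_[u+360,v+225].astype(np.float32)); print('tray',rect); print(onplane(im,cv2.boxPoints(rect),.022)); print('c',onplane(im,[rect[0]],.022))
E
```

```text
face corners [[ 0.42643923  0.03920596  0.132     ]
 [ 0.48212332 -0.08730773  0.132     ]] 0.13822601590224204
yaw 0.41462648882279973 23.756347883874625
rim px 264.86566162109375 255.3134307861328 10.532063484191895
rim at z=.137 [[0.55348969 0.01847933 0.137     ]]
handle top depth pts 137 [0.5531561  0.01774134 0.18819375]
((263.8000183105469, 254.1000518798828), (11.62755298614502, 13.86362075805664), 63.43495178222656)
handle centre [[0.55216526 0.02026944 0.182     ]
 [0.55336178 0.01825956 0.182     ]]
white 250.67999267578125 276.2799987792969 9.880430221557617 276.0 @.188 [[0.50664094 0.04838724 0.188     ]] @.056 [0.51234465 0.05357726 0.056     ]
white 406.5 269.5 33.50382995605469 1659.0 @.188 [[ 0.50969109 -0.276886    0.188     ]] @.056 [ 0.51581108 -0.31608771  0.056     ]
white 124.36363983154297 262.0 17.110578536987305 734.0 @.188 [[0.54202634 0.31301943 0.188     ]] @.056 [0.55255928 0.35432518 0.056     ]
white 154.42372131347656 185.63558959960938 8.752275466918945 212.5 @.188 [[0.70409306 0.25060916 0.188     ]] @.056 [0.73674409 0.28339746 0.056     ]
white 365.0 191.5 19.448749542236328 519.0 @.188 [[ 0.67845425 -0.19874192  0.188     ]] @.056 [ 0.70760621 -0.2272789   0.056     ]
cap mean [0.49677228 0.03880061 0.42035389] 386
hole from face bottom [0.55496063 0.0202624 ]
tray ((406.8252868652344, 269.3783264160156), (45.964630126953125, 53.880393981933594), 86.18592071533203)
[[ 0.57209036 -0.25913718  0.022     ]
 [ 0.57619192 -0.39632899  0.022     ]
 [ 0.46283415 -0.39572672  0.022     ]
 [ 0.46029349 -0.26012617  0.022     ]]
c [[ 0.517652   -0.32702558  0.022     ]]
```

```bash
python3 - <<'E'
from h import *
s=manip.get_state();Rm=R.from_rotvec(s['eef_rot']).as_matrix();print(Rm.round(3)); print('y-axis yaw',np.degrees(np.arctan2(Rm[1,1],Rm[0,1])))
# target yaw of jaws: 58 deg
sc=load('scene0'); hsv=cv2.cvtColor(sc['color'],cv2.COLOR_RGB2HSV)
white=((hsv[...,1]<50)&(hsv[...,2]>120)).astype(np.uint8)
white[:,:240]=0;white[:140]=0;white[210:]=0;white[:,320:]=0
m=white>0;P=cloud(sc);print(m.sum(),P[m].mean(0)); t=m&(P[...,2]>.183);print(P[t].mean(0),P[t].min(0),P[t].max(0))
E
```

```text
[[-0.     0.287  0.958]
 [-0.001  0.958 -0.287]
 [-1.    -0.001 -0.   ]]
y-axis yaw 73.33431982905432
243 [0.49964722 0.0508413  0.17317352]
[0.50944492 0.04580598 0.18790252] [0.48609097 0.02710205 0.18307033] [0.5292313  0.06695314 0.19422856]
```

```bash
python3 -m jog '[{"jaw":0,"dp":[3,-4,3],"dr":[0,0,-0.05]},{"jaw":0,"dp":[6.5,-8.5,5],"dr":[0,0,-0.1]},{"jaw":0,"dp":[10,-13,7],"dr":[0,0,-0.15]},{"jaw":0,"dp":[13.5,-17.5,8],"dr":[0,0,-0.2]},{"jaw":0,"dp":[17,-22,8],"dr":[0,0,-0.267]}]' 40; python3 -m jog '[{"jaw":0,"dp":[3.5,-4.5,0],"dr":[0,0,0]},{"jaw":0,"dp":[7,-9,0],"dr":[0,0,0]},{"jaw":0,"dp":[10.5,-13.5,0],"dr":[0,0,0]},{"jaw":0.1,"dp":[14,-18,0],"dr":[0,0,0]},{"jaw":0.25,"dp":[17,-22,0],"dr":[0,0,0]}]'; python3 -m jog '[{"jaw":0.25,"dp":[0,0,0],"dr":[0,0,0]},{"jaw":0.25,"dp":[0,0,0],"dr":[0,0,0]}]'
python3 - <<'E'
from h import *
grab('wrist','w1.png'); print(manip.get_state()['tool_pos'],manip.get_state()['opening'])
E
```

```text
clock: 0.78
tool_pos: [0.3215, 0.2816, 0.3231]
eef_rot: [0.439, 1.525, -0.437]
wrist_force: [1.2, 0.0, -0.8]
opening: 0.0855
clock: 1.4
tool_pos: [0.4914, 0.0611, 0.322]
eef_rot: [0.438, 1.526, -0.438]
wrist_force: [0.6, -0.1, 0.2]
opening: 0.0643
clock: 1.65
tool_pos: [0.49, 0.0633, 0.322]
eef_rot: [0.438, 1.527, -0.437]
wrist_force: [0.2, 0.3, 0.6]
opening: 0.0639
[0.48985559 0.06378712 0.32224071] 0.06398477095305811
```

View pics/w1.png

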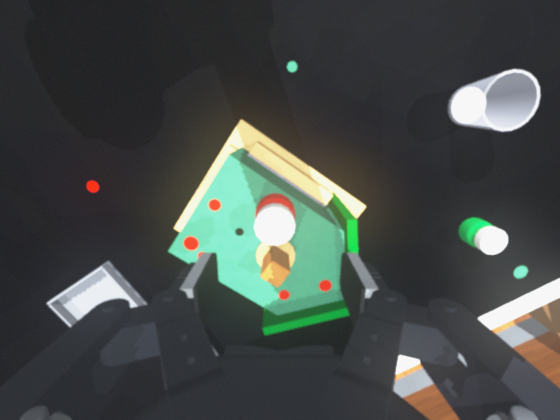

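```bash
python3 - <<'E'
from h import *
im=load('w1'); P=cloud(im); hsv=cv2.cvtColor(im['color'],cv2.COLOR_RGB2HSV)
m=(hsv[...,1]<60)&(hsv[...,2]>120);m[:190]=0;m[255:]=0;m[:,:240]=0;m[:,310:]=0
cs,_=cv2.findContours(m.astype(np.uint8),0,1);k=max(cs,key=cv2.contourArea);(cx,cy),r=cv2.minEnclosingCircle(k)
print('cap',cx,cy,r,onplane(im,[[cx,cy],[cx+r,cy]],.188)); print(P[m].mean(0))
big=cv2.resize(im['color'][140:340,160:380],(660,600),interpolation=cv2.INTER_CUBIC)
cv2.imwrite('pics/w1c.png',big[...,::-1])
E
```

```text
cap 270.5 230.5 28.15147590637207 [[0.50897147 0.04256507 0.188     ]
 [0.52356129 0.0659603  0.188     ]]
[0.50937841 0.04805667 0.176273  ]
```

View pics/w1c.png

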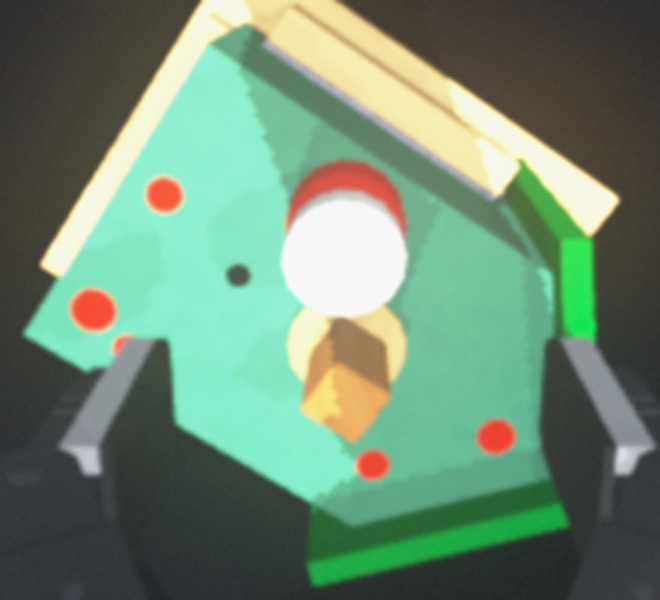

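```bash
python3 - <<'E'
from h import *
im=load('w1'); P=cloud(im)
c=lambda x,y:[160+x/3-.5,140+y/3-.5]
print('cap',onplane(im,[c(344,254),c(407,254),c(281,254),c(344,317)],.188))
print('handle',onplane(im,[c(346,406)],.182))
print('rim ends',onplane(im,[c(288,347),c(407,347)],.137).mean(0))
print('spots depth',[bydepth(im,c(*p))[0].round(4) for p in [(344,254),(346,406),(164,194),(450,400)]])
print('face edge +y',onplane(im,[c(265,45),c(497,198)],.132))
print('face bottom-edge',onplane(im,[c(212,42),c(26,333)],.132))
z=P[...,2];m=(z>.176)&(z<.186);m[:250]=0;m[300:]=0;m[:,:255]=0;m[:,295:]=0
print(m.sum(),P[m].mean(0),P[m].min(0),P[m].max(0))
E
```

```text
cap [[0.50532388 0.04910163 0.188     ]
 [0.51613577 0.06644037 0.188     ]
 [0.49451461 0.03176507 0.188     ]
 [0.52400228 0.03735159 0.188     ]]
handle [[0.55497467 0.01859633 0.182     ]]
rim ends [0.55378975 0.01943745 0.137     ]
spots depth [array([0.5048, 0.0495, 0.19  ]), array([0.5539, 0.0193, 0.1843]), array([ 0.4638, -0.0069,  0.1341]), array([0.5981, 0.0415, 0.1326])]
face edge +y [[0.43747047 0.05667859 0.132     ]
 [0.53316418 0.10031368 0.132     ]]
face bottom-edge [[ 0.42630139  0.04081558  0.132     ]
 [ 0.48189265 -0.08870667  0.132     ]]
518 [0.55258252 0.01984179 0.18216928] [0.53905485 0.00485067 0.17610363] [0.56795392 0.03356371 0.18544198]
```

```bash
python3 -m jog '[{"jaw":0.25,"dp":[1.5,-1.4,-4],"dr":[0,0,0]},{"jaw":0.25,"dp":[1.5,-1.4,-8],"dr":[0,0,0]},{"jaw":0.25,"dp":[1.5,-1.4,-12],"dr":[0,0,0]},{"jaw":0.25,"dp":[1.5,-1.4,-14.5],"dr":[0,0,0]},{"jaw":0.25,"dp":[1.5,-1.4,-16.4],"dr":[0,0,0]}]'; python3 -m jog '[{"jaw":0.25,"dp":[0,0,0],"dr":[0,0,0]},{"jaw":0.25,"dp":[0,0,0],"dr":[0,0,0]}]'
python3 - <<'E'
from h import *
grab('wrist','w2.png')
E
```

```text
clock: 2.33
tool_pos: [0.5045, 0.0505, 0.1575]
eef_rot: [0.435, 1.528, -0.435]
wrist_force: [0.2, -0.7, 0.6]
opening: 0.0637
clock: 2.58
tool_pos: [0.5058, 0.0497, 0.1594]
eef_rot: [0.436, 1.525, -0.436]
wrist_force: [-0.0, -0.7, 0.8]
opening: 0.064
```

View pics/w2.png

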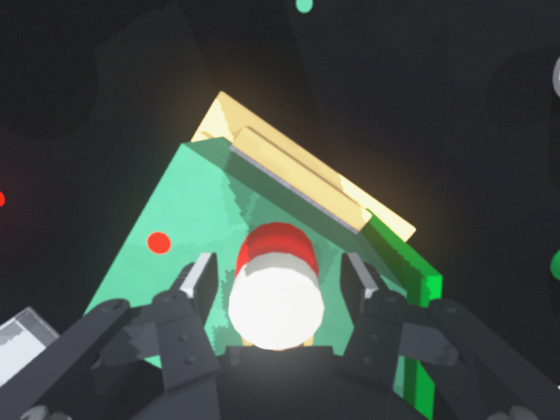

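The jar's cap (276,302) sits midway between the two fingers (about columns 205 and 352), so I can close on it.

```bash
python3 -m jog '[{"jaw":0.5,"dp":[0,0,0],"dr":[0,0,0]},{"jaw":0.6,"dp":[0,0,0],"dr":[0,0,0]},{"jaw":0.7,"dp":[0,0,0],"dr":[0,0,0]},{"jaw":0.7,"dp":[0,0,0],"dr":[0,0,0]}]' 40; python3 -m jog '[{"jaw":0.7,"dp":[0,0,0.5],"dr":[0,0,0]},{"jaw":0.7,"dp":[0,0,1.5],"dr":[0,0,0]},{"jaw":0.7,"dp":[0,0,3],"dr":[0,0,0]},{"jaw":0.7,"dp":[0,0,4.5],"dr":[0,0,0]},{"jaw":0.7,"dp":[0,0,6],"dr":[0,0,0]}]'
```

```text
clock: 3.12
tool_pos: [0.5059, 0.0491, 0.1596]
eef_rot: [0.438, 1.524, -0.436]
wrist_force: [-1.8, 0.9, 6.1]
opening: 0.0417
clock: 3.75
tool_pos: [0.5057, 0.049, 0.2198]
eef_rot: [0.437, 1.525, -0.437]
wrist_force: [-0.2, 0.5, -0.8]
opening: 0.0416
```

```bash
python3 -m jog '[{"jaw":0.7,"dp":[0,-2.5,0],"dr":[0,0,0]},{"jaw":0.7,"dp":[0.3,-6.5,0],"dr":[0,0,0]},{"jaw":0.7,"dp":[0.6,-11,0],"dr":[0,0,0]},{"jaw":0.7,"dp":[0.9,-15.5,0],"dr":[0,0,0]},{"jaw":0.7,"dp":[1.2,-20,0],"dr":[0,0,0]}]';python3 -m jog '[{"jaw":0.7,"dp":[0,-4.5,-1],"dr":[0,0,0]},{"jaw":0.7,"dp":[0,-9,-3],"dr":[0,0,0]},{"jaw":0.7,"dp":[0,-13,-6],"dr":[0,0,0]},{"jaw":0.7,"dp":[0,-16,-9],"dr":[0,0,0]},{"jaw":0.7,"dp":[0,-17.6,-11],"dr":[0,0,0]}]'; python3 -m jog '[{"jaw":0.7,"dp":[0,0,0],"dr":[0,0,0]},{"jaw":0.7,"dp":[0,0,0],"dr":[0,0,0]}]'
python3 - <<'E'
from h import *
grab('wrist','w3.png');grab('scene','s3.png')
E
```

```text
clock: 4.38
tool_pos: [0.5177, -0.1525, 0.2194]
eef_rot: [0.437, 1.525, -0.437]
wrist_force: [0.8, 0.7, -0.7]
opening: 0.0415
clock: 5.0
tool_pos: [0.5171, -0.3284, 0.1075]
eef_rot: [0.438, 1.527, -0.438]
wrist_force: [1.2, 0.1, -0.1]
opening: 0.0416
clock: 5.25
tool_pos: [0.5182, -0.3263, 0.1096]
eef_rot: [0.436, 1.525, -0.436]
wrist_force: [0.1, 0.1, -0.2]
opening: 0.0415
```

View pics/w3.png

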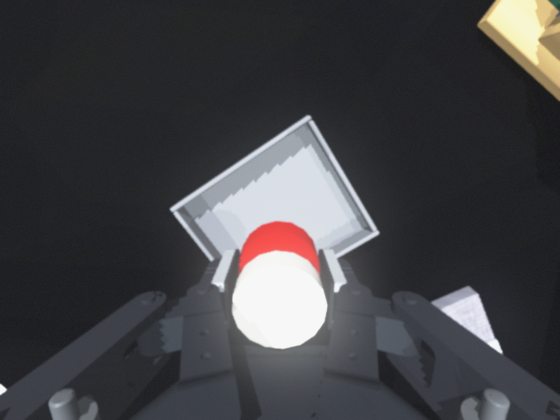

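View pics/s3.png

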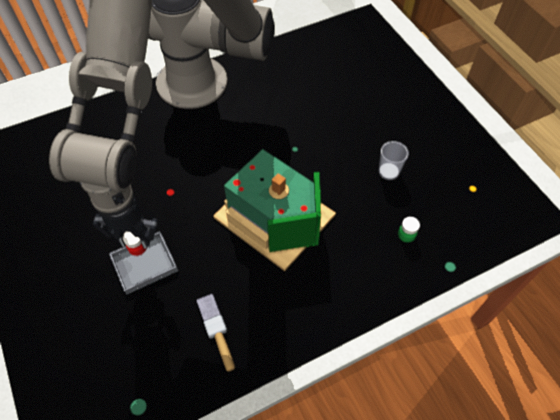

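```bash
python3 - <<'E'
from h import *
im=load('w3'); c=onplane(im,[[310,117],[173,209],[378,233]],.022); print(c, (c[1]+c[2])/2)
E
python3 -m jog '[{"jaw":0.7,"dp":[0,0,-2.5],"dr":[0,0,0]},{"jaw":0.7,"dp":[0,0,-5],"dr":[0,0,0]},{"jaw":0.7,"dp":[0,0,-6.6],"dr":[0,0,0]},{"jaw":0.7,"dp":[0,0,-7.2],"dr":[0,0,0]},{"jaw":0.7,"dp":[0,0,-7.5],"dr":[0,0,0]}]'
```

```text
[[ 0.46472528 -0.26587817  0.022     ]
 [ 0.46749725 -0.39277254  0.022     ]
 [ 0.57152462 -0.2639428   0.022     ]] [ 0.51951094 -0.32835767  0.022     ]
clock: 5.98
tool_pos: [0.5179, -0.3271, 0.0338]
eef_rot: [0.437, 1.525, -0.437]
wrist_force: [-0.8, 0.3, -0.3]
opening: 0.0419
```

Tray centre (0.5195, -0.328) agrees with the jar's position. I'll ease it down onto the floor.

```bash
python3 -m jog '[{"jaw":0.7,"dp":[0,0,-0.15],"dr":[0,0,0]},{"jaw":0.7,"dp":[0,0,-0.25],"dr":[0,0,0]},{"jaw":0.7,"dp":[0,0,-0.25],"dr":[0,0,0]}]'
```

```text
clock: 6.35
tool_pos: [0.5178, -0.3273, 0.0317]
eef_rot: [0.437, 1.525, -0.437]
wrist_force: [-1.6, 0.4, 2.9]
opening: 0.0415
```

```bash
python3 -m jog '[{"jaw":0.45,"dp":[0,0,0],"dr":[0,0,0]},{"jaw":0.35,"dp":[0,0,0],"dr":[0,0,0]},{"jaw":0.25,"dp":[0,0,0],"dr":[0,0,0]},{"jaw":0.25,"dp":[0,0,0],"dr":[0,0,0]}]'; python3 -m jog '[{"jaw":0.25,"dp":[0,0,2],"dr":[0,0,0]},{"jaw":0.25,"dp":[0,0,5],"dr":[0,0,0]},{"jaw":0.25,"dp":[0,0,10],"dr":[0,0,0]},{"jaw":0.25,"dp":[0,0,16],"dr":[0,0,0]},{"jaw":0.25,"dp":[0,0,22],"dr":[0,0,0]}]'
python3 - <<'E'
from h import *
grab('wrist','w4.png')
E
```

```text
clock: 6.85
tool_pos: [0.5175, -0.327, 0.0307]
eef_rot: [0.437, 1.526, -0.437]
wrist_force: [0.7, 0.3, -0.1]
opening: 0.064
clock: 7.48
tool_pos: [0.5172, -0.3268, 0.2526]
eef_rot: [0.437, 1.526, -0.437]
wrist_force: [1.3, -0.9, -0.6]
opening: 0.0641
```

View pics/w4.png

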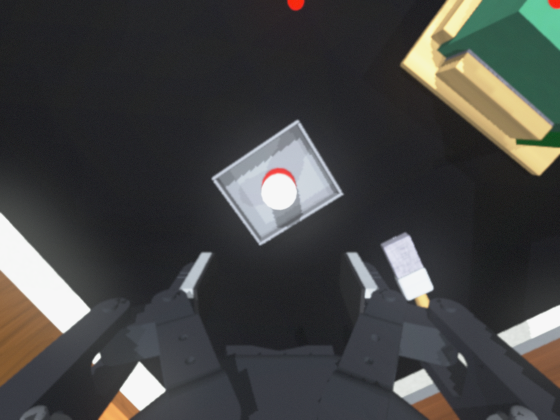

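The jar stands upright near the tray's centre, with its cap at (279,191). Next I go above the plug and turn the jaws to the house's y axis (about 113.8°).

```bash
python3 -m jog '[{"jaw":0.25,"dp":[0,3,3],"dr":[0,0,0.15]},{"jaw":0.25,"dp":[0.6,7,6],"dr":[0,0,0.3]},{"jaw":0.25,"dp":[1.2,11.5,6],"dr":[0,0,0.45]},{"jaw":0.25,"dp":[1.8,16,6],"dr":[0,0,0.6]},{"jaw":0.25,"dp":[2.4,20.5,6],"dr":[0,0,0.75]}]';python3 -m jog '[{"jaw":0.25,"dp":[0.4,4.5,0],"dr":[0,0,0.1]},{"jaw":0.25,"dp":[0.8,9,0],"dr":[0,0,0.2]},{"jaw":0.25,"dp":[1.2,12.5,0],"dr":[0,0,0.224]},{"jaw":0.25,"dp":[1.2,14.1,0],"dr":[0,0,0.224]},{"jaw":0.25,"dp":[1.2,14.1,0],"dr":[0,0,0.224]}]'
python3 - <<'E'
from h import *
s=manip.get_state();Rm=R.from_rotvec(s['eef_rot']).as_matrix();print(Rm.round(3)); print('y-axis yaw',np.degrees(np.arctan2(Rm[1,1],Rm[0,1])),s['tool_pos'])
im=grab('wrist','w5.png'); grab('top','t5.png'); cv2.imwrite('pics/w5c.png',cv2.resize(im['color'][150:350,160:400],(720,600),interpolation=cv2.INTER_CUBIC)[...,::-1])
E
```

```text
clock: 8.15
tool_pos: [0.5415, -0.1206, 0.3107]
eef_rot: [-0.155, 1.565, 0.155]
wrist_force: [0.3, 0.0, 1.0]
opening: 0.0641
clock: 8.78
tool_pos: [0.5534, 0.0193, 0.3107]
eef_rot: [-0.327, 1.546, 0.327]
wrist_force: [-0.1, 0.1, 0.1]
opening: 0.0639
[[-0.    -0.405  0.914]
 [-0.     0.914  0.405]
 [-1.    -0.    -0.   ]]
y-axis yaw 113.89584517103442 [0.55340793 0.01928565 0.31067041]
```

View pics/w5c.png

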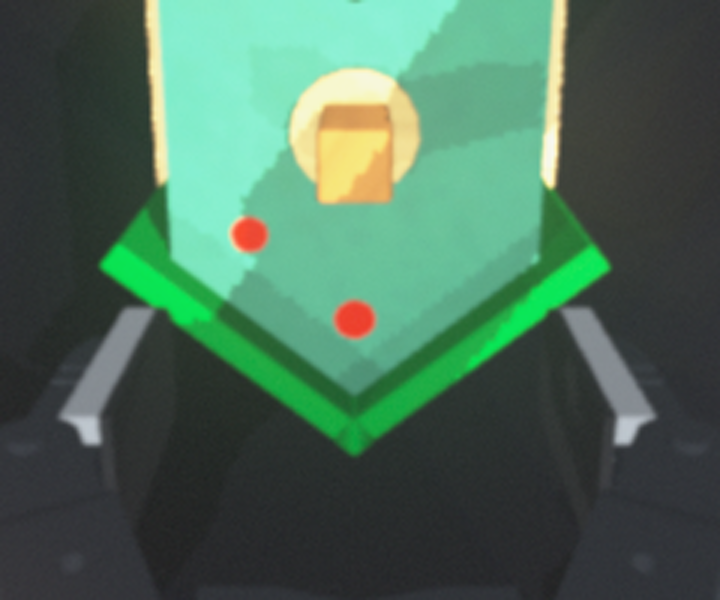

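```bash
python3 - <<'E'
from h import *
im=load('w5'); c=lambda x,y:[160+x/3-.5,150+y/3-.5]
q=onplane(im,[c(319,128),c(392,128),c(393,203),c(317,203)],.182);print('handle top',q,q.mean(0),[np.linalg.norm(q[i]-q[i-1]) for i in range(4)])
e=onplane(im,[c(319,128),c(392,128)],.182)
r=onplane(im,[c(290,133),c(420,133)],.137); print('rim',r.mean(0),np.linalg.norm(r[0]-r[1]))
print(np.degrees(np.arctan2(*(q[0]-q[1])[[1,0]])),np.degrees(np.arctan2(*(q[3]-q[2])[[1,0]])))
E
```

```text
handle top [[0.54710231 0.003711   0.182     ]
 [0.53797997 0.02425159 0.182     ]
 [0.55989671 0.03463311 0.182     ]
 [0.56963548 0.0126994  0.182     ]] [0.55365362 0.01882378 0.182     ] [np.float64(0.024259740391515763), np.float64(0.022475158507065128), np.float64(0.024251180808340392), np.float64(0.023998564101577965)]
rim [0.55370668 0.01866737 0.137     ] 0.04700180449405319
-66.05336457891757 -66.05834371274508
```

```bash
python3 -m jog '[{"jaw":0.3,"dp":[0,-0.05,-4],"dr":[0,0,0]},{"jaw":0.3,"dp":[0,-0.05,-8],"dr":[0,0,0]},{"jaw":0.3,"dp":[0,-0.05,-12],"dr":[0,0,0]},{"jaw":0.3,"dp":[0,-0.05,-14.5],"dr":[0,0,0]},{"jaw":0.3,"dp":[0,-0.05,-15.4],"dr":[0,0,0]}]'; python3 -m jog '[{"jaw":0.5,"dp":[0,0,0],"dr":[0,0,0]},{"jaw":0.7,"dp":[0,0,0],"dr":[0,0,0]},{"jaw":0.85,"dp":[0,0,0],"dr":[0,0,0]},{"jaw":0.95,"dp":[0,0,0],"dr":[0,0,0]},{"jaw":0.95,"dp":[0,0,0],"dr":[0,0,0]}]' 70
python3 - <<'E'
from h import *
im=grab('wrist','w6.png'); s=manip.get_state(); print(s['wrist_force'],s['wrist_torque'],s['tool_pos'])
E
```

```text
clock: 9.5
tool_pos: [0.5528, 0.0171, 0.1553]
eef_rot: [-0.325, 1.549, 0.326]
wrist_force: [-0.3, -0.6, -0.0]
opening: 0.0597
clock: 10.12
tool_pos: [0.5541, 0.0185, 0.1583]
eef_rot: [-0.327, 1.544, 0.326]
wrist_force: [-0.7, 0.2, 5.9]
opening: 0.0228
[-1.70132654 -0.56155654  5.87237763] [ 0.13008562  0.27460899 -0.0905341 ] [0.55411773 0.01853173 0.15829967]
```

View pics/w6.png

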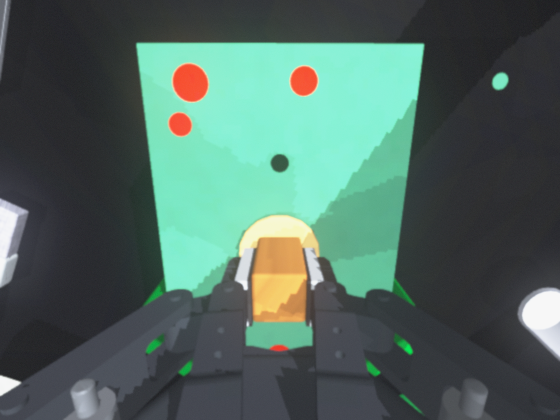

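The handle is held squarely between the pads at (280,285). I'll make the first lean towards +y.

```bash
python3 -m jog '[{"jaw":0.95,"dp":[-0.08,0.18,0],"dr":[-0.07,-0.031,0]},{"jaw":0.95,"dp":[-0.16,0.36,0],"dr":[-0.144,-0.064,0]},{"jaw":0.95,"dp":[-0.16,0.36,0],"dr":[-0.144,-0.064,0]}]'
cat >> h.py <<'E'
def st():
    s=manip.get_state();Rm=R.from_rotvec(s['eef_rot']).as_matrix(); y=np.radians(23.9)
    ly=np.array([-np.sin(y),np.cos(y),0]); lx=np.array([np.cos(y),np.sin(y),0]); ax=-Rm[:,0]
    p=s['tool_pos']-np.array([.5537,.0187,.132])
    print('t',round(s['clock'],2),'lean y,x deg',np.degrees([ax@ly,ax@lx]).round(2),'local tcp mm',(1000*np.array([p@lx,p@ly,p[2]])).round(1),'F local',np.array([s['wrist_force']@lx,s['wrist_force']@ly,s['wrist_force'][2]]).round(1),'T',np.array([s['wrist_torque']@lx,s['wrist_torque']@ly]).round(2),'open',round(s['opening'],4))
    # plug foot assuming rigid grip, grip height h0 of TCP above plug origin 26mm
    f=p-ax*(.0263+.020); print('est foot local mm',(1000*np.array([f@lx,f@ly,f[2]])).round(1))
E
python3 -c "
from h import *
st(); grab('wrist','w7.png')"
```

```text
clock: 10.55
tool_pos: [0.5526, 0.0227, 0.1609]
eef_rot: [-0.449, 1.504, 0.202]
wrist_force: [-7.8, 0.9, 24.9]
opening: 0.0233
t 10.55 lean y,x deg [ 9.22 -0.26] local tcp mm [ 0.6  4.1 28.9] F local [-6.7  4.  24.9] T [0.9  1.32] open 0.0233
est foot local mm [  0.8  -3.3 -16.8]
```

View pics/w7.png

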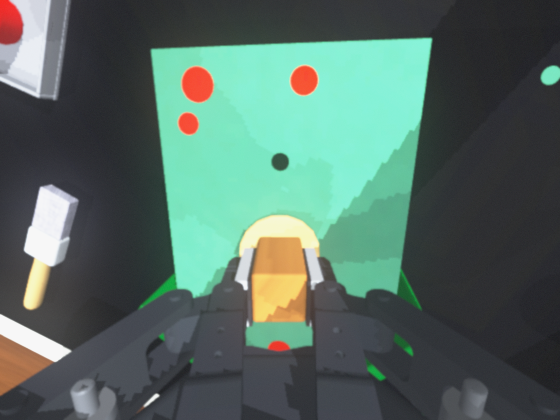

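```bash
python3 -m jog '[{"jaw":0.95,"dp":[0.08,-0.18,0.3],"dr":[0.072,0.032,0]},{"jaw":0.95,"dp":[0.16,-0.36,0.3],"dr":[0.144,0.064,0]},{"jaw":0.95,"dp":[0.24,-0.54,0.35],"dr":[0.216,0.096,0]},{"jaw":0.95,"dp":[0.32,-0.72,0.4],"dr":[0.288,0.128,0]},{"jaw":0.95,"dp":[0.32,-0.72,0.4],"dr":[0.288,0.128,0]}]'
python3 -c "
from h import *
st()"
```

```text
clock: 11.22
tool_pos: [0.5564, 0.0134, 0.1614]
eef_rot: [-0.205, 1.573, 0.447]
wrist_force: [2.4, -3.0, 2.0]
opening: 0.0229
t 11.22 lean y,x deg [-8.87 -0.12] local tcp mm [ 0.3 -5.9 29.4] F local [ 1.  -3.7  2. ] T [-0.84 -0.18] open 0.0229
est foot local mm [  0.4   1.3 -16.3]
```

```bash
python3 -m jog '[{"jaw":0.95,"dp":[-0.09,0.2,0.1],"dr":[-0.072,-0.032,0]},{"jaw":0.95,"dp":[-0.18,0.4,0.2],"dr":[-0.144,-0.064,0]},{"jaw":0.95,"dp":[-0.27,0.61,0.3],"dr":[-0.216,-0.096,0]},{"jaw":0.95,"dp":[-0.36,0.82,0.4],"dr":[-0.288,-0.128,0]},{"jaw":0.95,"dp":[-0.36,0.82,0.4],"dr":[-0.288,-0.128,0]}]'
python3 -c "
from h import *
st()"
```

```text
clock: 11.85
tool_pos: [0.551, 0.0245, 0.1642]
eef_rot: [-0.448, 1.509, 0.205]
wrist_force: [2.5, 0.5, -8.0]
opening: 0.0231
t 11.85 lean y,x deg [ 9.03 -0.02] local tcp mm [-0.1  6.4 32.2] F local [ 2.5 -0.5 -8. ] T [ 0.07 -0.71] open 0.0231
est foot local mm [ -0.1  -0.9 -13.5]
```

```bash
python3 -m jog '[{"jaw":0.95,"dp":[0.09,-0.21,0.05],"dr":[0.072,0.032,0]},{"jaw":0.95,"dp":[0.18,-0.43,0.15],"dr":[0.144,0.064,0]},{"jaw":0.95,"dp":[0.28,-0.65,0.25],"dr":[0.216,0.096,0]},{"jaw":0.95,"dp":[0.38,-0.87,0.35],"dr":[0.288,0.128,0]},{"jaw":0.95,"dp":[0.38,-0.87,0.35],"dr":[0.288,0.128,0]}]'
python3 -c "
from h import *
st(); grab('scene','s8.png')"
```

```text
clock: 12.48
tool_pos: [0.556, 0.013, 0.1677]
eef_rot: [-0.203, 1.575, 0.448]
wrist_force: [4.2, -3.1, -7.5]
opening: 0.0233
t 12.47 lean y,x deg [-9.   -0.04] local tcp mm [-0.2 -6.2 35.7] F local [ 2.6 -4.6 -7.5] T [-1.17 -0.55] open 0.0233
est foot local mm [ -0.2   1.1 -10. ]
```

```bash
python3 -m jog '[{"jaw":0.95,"dp":[-0.1,0.22,0.05],"dr":[-0.072,-0.032,0]},{"jaw":0.95,"dp":[-0.2,0.45,0.15],"dr":[-0.144,-0.064,0]},{"jaw":0.95,"dp":[-0.31,0.69,0.25],"dr":[-0.216,-0.096,0]},{"jaw":0.95,"dp":[-0.42,0.94,0.35],"dr":[-0.288,-0.128,0]},{"jaw":0.95,"dp":[-0.42,0.94,0.35],"dr":[-0.288,-0.128,0]}]'
python3 -c "
from h import *
st(); grab('wrist','w8.png')"
```

```text
clock: 13.15
tool_pos: [0.5507, 0.0251, 0.1721]
eef_rot: [-0.449, 1.508, 0.205]
wrist_force: [2.6, -0.6, -4.5]
opening: 0.0229
t 13.15 lean y,x deg [ 9.06 -0.06] local tcp mm [-0.1  7.1 40.1] F local [ 2.1 -1.6 -4.5] T [-0.4  -0.39] open 0.0229
est foot local mm [-0.1 -0.2 -5.6]
```

View pics/w8.png

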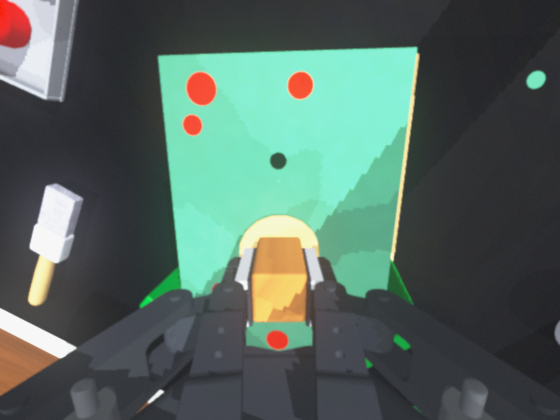

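View pics/s8.png

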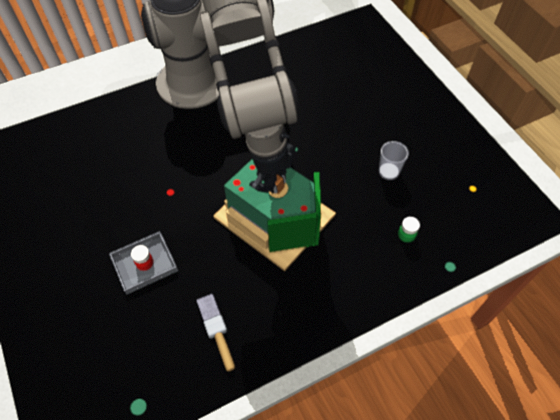

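The face shrinks in view (bottom edge spans about 258 px now, 280 px earlier) while the plug stays fixed between the pads. So it is coming out and the house stays put. I'll continue.

```bash
python3 -m jog '[{"jaw":0.95,"dp":[0.11,-0.25,0.05],"dr":[0.072,0.032,0]},{"jaw":0.95,"dp":[0.22,-0.5,0.15],"dr":[0.144,0.064,0]},{"jaw":0.95,"dp":[0.34,-0.76,0.25],"dr":[0.216,0.096,0]},{"jaw":0.95,"dp":[0.46,-1.02,0.35],"dr":[0.288,0.128,0]},{"jaw":0.95,"dp":[0.46,-1.02,0.35],"dr":[0.288,0.128,0]}]'
python3 -c "
from h import *
st()"
```

```text
clock: 13.82
tool_pos: [0.5562, 0.0129, 0.1761]
eef_rot: [-0.202, 1.574, 0.449]
wrist_force: [1.2, 0.9, 1.9]
opening: 0.0233
t 13.82 lean y,x deg [-9.04 -0.09] local tcp mm [-0.1 -6.3 44.1] F local [1.5 0.4 1.9] T [-0.01 -0.05] open 0.0233
est foot local mm [-0.   1.  -1.6]
```

```bash
python3 -m jog '[{"jaw":0.95,"dp":[0,0,0.4],"dr":[0,0,0]},{"jaw":0.95,"dp":[-0.06,0.15,0.8],"dr":[-0.04,-0.018,0]},{"jaw":0.95,"dp":[-0.15,0.35,1.2],"dr":[-0.09,-0.04,0]},{"jaw":0.95,"dp":[-0.25,0.57,1.5],"dr":[-0.144,-0.064,0]},{"jaw":0.95,"dp":[-0.25,0.57,1.5],"dr":[-0.144,-0.064,0]}]'
python3 -m jog '[{"jaw":0.95,"dp":[0,0,0],"dr":[0,0,0]},{"jaw":0.95,"dp":[0,0,0],"dr":[0,0,0]},{"jaw":0.95,"dp":[0,0,0],"dr":[0,0,0]}]'
python3 -c "
from h import *
st()
for c in ['wrist','scene','top']: im=grab(c,c[0]+'9.png')
im=load('s9');cv2.imwrite('pics/s9c.png',cv2.resize(im['color'][150:290,200:350],(640,600),interpolation=cv2.INTER_CUBIC)[...,::-1])"
```

```text
clock: 14.45
tool_pos: [0.5527, 0.021, 0.1911]
eef_rot: [-0.33, 1.544, 0.328]
wrist_force: [-0.9, -0.6, -0.6]
opening: 0.023
clock: 14.82
tool_pos: [0.5533, 0.0189, 0.1901]
eef_rot: [-0.326, 1.546, 0.326]
wrist_force: [-0.8, 1.3, -0.5]
opening: 0.0233
t 14.82 lean y,x deg [-0.02  0.01] local tcp mm [-0.3  0.4 58.1] F local [-0.2  1.5 -0.5] T [-0.    0.01] open 0.0233
est foot local mm [-0.3  0.4 11.8]
```

View pics/w9.png

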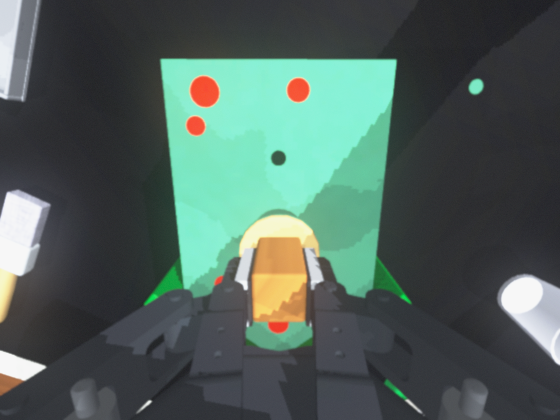

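View pics/s9c.png

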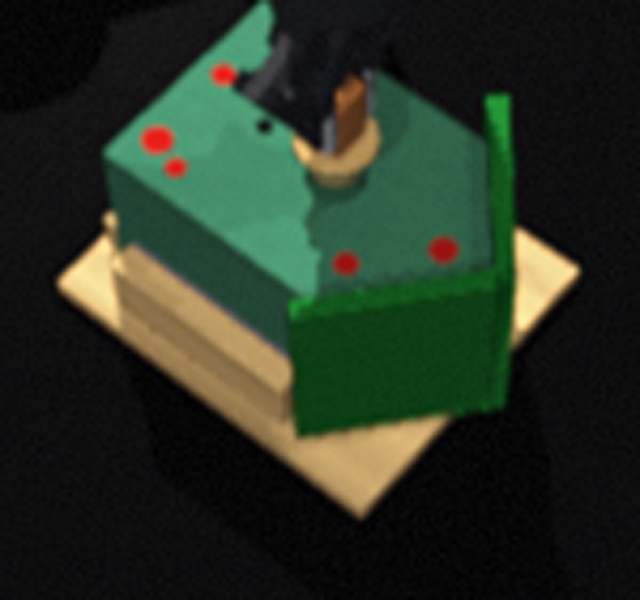

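```bash
python3 - <<'E'
from h import *
im=load('w9');P=cloud(im)
print('rim z',np.median(P[220:232,270:290,2]),'handle face',np.median(P[275:315,265:295,2]),'face z',np.median(P[100:140,230:350,2]),np.median(P[70:90,220:270,2]))
i0=load('w6');print('before: rim',np.median(cloud(i0)[220:232,270:290,2]),'face',np.median(cloud(i0)[100:140,230:350,2]))
s0,s9=load('scene0'),load('s9');a,b=cloud(s0),cloud(s9)
# house face in scene at red spots region
for q in (a,b): print('scene face z',np.median(q[190:200,240:250,2]),np.median(q[196:204,290:310,2]))
t=load('t9');Pt=cloud(t);h=cv2.cvtColor(t['color'],cv2.COLOR_RGB2HSV);m=(h[...,1]<50)&(h[...,2]>190);m[:235]=0;m[300:]=0;m[:,:375]=0;m[:,440:]=0
v,u=np.nonzero(m&(Pt[...,2]>.045));print('jar cap',len(u),onplane(t,[u.mean(),v.mean()],.06),np.median(Pt[v,u,2]))
print(manip.get_state()['joint_velocities'].round(3))
E
```

```text
rim z 0.16982267674586707 handle face 0.21464820297185386 face z 0.13281827822869374 0.1327172157154492
before: rim 0.13781465353858674 face 0.13281696406401136
scene face z 0.13223023392729916 0.1324008512433531
scene face z 0.1319040096616252 0.1325959286776608
jar cap 208 [[ 0.51794758 -0.32718356  0.06      ]] 0.059234714059872684
[ 0.002 -0.001 -0.001  0.001 -0.     0.001]
```

View pics/t9.png

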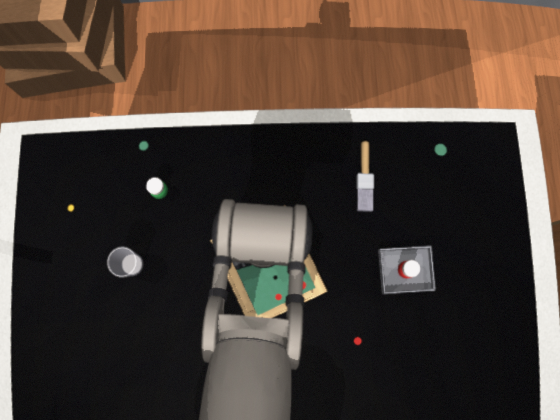

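The rim rose 32 mm (0.138 to 0.170 m), so the foot is about 12 mm above the face. The face is still at 0.1328 m, so the house is seated. The jar cap's top is at 0.059 m, where it should be for a jar standing in the tray. I'm handing the job in.

```bash
python3 -c "
from h import *
print(manip.finish_job())"
```

```text
the job is handed in; nothing more can be done
None
```

The job is handed in at about 15 s on the robot's clock, with the plug out and held above the hole. The interface reports no verdict, so these are my own last checks.

**What I did:**
- I took the red jar off the birdhouse, set it down in the middle of the grey tray and let go.
- I then gripped the plug's handle with the jaws across the house and rocked it about 9° towards +y and −y, three leans each way, easing it up as I went. The hardest upward pull I read, checked at the end of each stroke, was 8 N, against the 21 N that lifts the house.
- I finished with the plug held upright over the hole.

**Last checks:**
- **Plug:** the wrist camera shows its rim 32 mm higher than at the start, which puts the foot about 12 mm above the face. The arm's own pose gives 11.8 mm, less than 1 mm off the hole's centre sideways.
- **Hold:** the outside force on the tool was under 2 N and the joints were practically still.
- **House:** the face height is unchanged at 0.1328 m, so it is still seated.
- **Red jar:** it stands in the tray about 2 mm from the centre, with the cap top at 0.059 m where 0.060 m is expected.
- **Cup, brush and green jar:** they look unmoved in the last top view; I did not measure them.

**Off nominal:**
- **First lean:** I had not yet eased the plug up, so the tool pushed down on the house with about 25 N for a moment.
- **Gripper opening:** it read 1 to 2 mm less than the true width on both the jar and the handle. Neither slipped.

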